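Latch the lid of a hot-food carrier at a street meal stall

ROBOT

A 6-joint arm with a two-finger parallel gripper is mounted at the origin on the work surface. World frame = base frame: x ahead of the robot, y to its left, z up, the work surface at z = 0. Lengths are in mm, angles in rad, forces in N, time in s.
With the tool pointing down it reaches from about 275 to 1000 mm from the base axis. Payload 8.4 kg.
Tool frame: the origin (TCP) lies midway between the tips of the shut fingers; the grasp point (between the pads) lies r.grip_point_offset behind it (r.grip_point_offset is the distance from the TCP to the grasp point, in mm); z points along the fingers, y is the direction in which the jaws open and shut (so a half turn about z gives the same grasp; the last joint's range is limited). The gripper opens to 85 mm and grips with 20 to 120 N. Pads are 22 mm wide; open, the fingers measure 114 mm over their backs; the gripper's body (76 mm by 85 mm) begins 54 mm behind the grasp point. The pads swing forward as they close: fully open they stand 13 mm farther back than shut.
Start: joints at [-1.284, 0.353, 1.633, -0, 1.155, -0.002], TCP at [178, -599.119, 231.281] pointing down, gripper open.
Joint ranges: [-2.63, 2.63], [-0.92, 2.1], [0.06, 2.66], [-1.3, 4.44], [0, 2.69], [-3.02, 3.02]. Speed limits (rad/s): [2.22, 2.22, 2.79, 3.14, 3.14, 3.14].

INTERFACE

Orientations are given as [roll, pitch, yaw] about the fixed x, y, z axes, in that order (R = Rz(yaw) Ry(pitch) Rx(roll)).
In Python, from rig import r gives the robot as it stands.
- The arm moves only by the tool move_arm, never from a script. Its argument "targets" is one flat list of numbers, 5 for each row, row after row: the gripper's target within -1 to 1 (fully open at 1, half-way at 0, shut at -1), then the shift along the tool's x, y, z in cm, then the turn about the tool's z in degrees. In form: [gripper, tx, ty, tz, turn, gripper, tx, ty, tz, turn, ...]. A call has 1 to 10 rows; each row is the pose to reach, as a shift and turn from the pose commanded when the call began, along the tool's axes at that moment; what a row does not reach only later rows make up. A row lasts 1/10 s, in which the tool goes at most 50 mm and 8.59 degrees, less where a joint would pass 70% of its speed; a pose out of reach is approached as far as the arm can. A call with a gripper value outside its range is refused whole. The fingers move at their own pace and stop on an object; "squeeze" is the grip in N (left out, the last holds). Time passes only in rows, so rows that repeat a pose let the fingers close. It gives the time, the measured TCP pose, the force and the opening at its end, in the units of the state.
- r.sense(): the state, without advancing time (a new reading comes with each control period).
- r.grab_frame(name): name is "scene" or "top" or "wrist"; returns a dict with "img" (400x640x3 uint8, blue, green, red), "K" (3x3 intrinsics, pixels), "world_to_cam" (4x4, takes a point from world to camera coordinates). Camera axes: x right, y down, z forward; pixel columns grow to the right and rows downward; lengths in mm; the calibration is good to about 2 mm. The wrist camera is an equidistant fisheye: a pixel r from the principal point sees the ray r / f radians off the axis. A picture is of the moment at which its call begins. There is no depth.
- r.sign_off(): hands the job in, once; it reports no verdict.
Trained networks look in a picture, given as the dict that the camera call returned (one of the last four; its "shot" number tells which), for a name from the list of things; names that differ only in an ending like _2 or _b are one class to them, and where a whole thing is asked for, a point or a joint stands for the part that bears it (a point fixed in the world has none). Each returns a list of dicts, best first, with "conf" (0 to 1); they miss things now and then, are a little off and sometimes report something else, mostly with a low value. They report only what shows in the picture. A call takes as long as a camera call.
- r.outline_of(picture, thing): "region" (400x640 bool, what is visible of it).
- r.mark_of(picture, thing): "position" ([x, y, z] in mm, in world coordinates, good to about 4 mm: a listed point, or the origin of a listed thing).
The state is a dict: "clock": time; "qpos": joint angles; "qvel": joint speeds; "joint_efforts": joint torques, N m; "eef_pos": TCP position; "tcp_rot": TCP orientation; "contact_force": force on the tool from outside, world axes, zero at the start; "wrist_torque": the same for the moment, N m; "opening": opening from 0.0 (shut) to 1.0 (fully open).
Only numpy, scipy, OpenCV 4.12 (cv2) and the standard library are available. Lean on these libraries where they do the work, as an engineer would, in place of code of your own. Each camera call takes 0.05 s, during which the arm holds its last target.

TASK

Close the hot-food carrier: swing its lid down, press it onto its springy seal, and keep it pressed while you turn the yellow wing knob a quarter turn clockwise to its stop, so that the hidden tongue under the lid swings behind the front rail and holds the lid shut; then let go. Be gentle: until the tongue is behind the rail, load seal and tongue together with no more than 22 N, so feel how far down the lid must go and ease off if the knob is blocked. Leave the three bottles standing where they are.

Things in the scene. Friction and masses are not known exactly. Their poses are not given: they have to be found in the camera images.
- carrier: Grey-blue box, 250 (x) x 320 (y) x 126 mm high, fixed to the table. Origin: centre of its underside; z up; its front (-x side) faces the robot more or less, its lid is hinged along its back (+x) edge.
- lid_hinge (a point): Middle of the lid's hinge line, at (+125, 0, +150) mm in the carrier's axes; the hinge line runs along the carrier's y.
- lid (a joint): Lid angle, rad. 0: lid level, underside at hinge height; grows as the front rises; -0.05 to 1.1. A stiff hinge (0.5 N m, and 0.5 N m per rad/s) holds it where left. With a nominal rail the lid meets the seal at +0.016 and the tongue passes under the rail at 0; both shift with the rail by up to 0.025. Latched it reads below 0.032; a tongue on top of the rail leaves more.
- lid_edge (a point): Middle of the front edge of the lid's top face, on the lid. The lid is a flat white plate, 258 mm from hinge line to front edge, 336 mm wide, 8 mm thick, 0.25 kg with its knob; the plate's top is free beside the knob. Its underside lies in the plane of the hinge line.
- wing (a joint): Turn of the wing knob, rad, clockwise seen from above. 0: tongue along the front edge, free. 1.6: stop, tongue pointing to the front, behind the rail. Starts at 0 to 0.25; turn it beyond 1.25, best to the stop. It turns freely (0.06 N m) and stays where left, but with the lid too high the tongue butts against the rail's edge at about 0.5 rad.
- wing_grip (a point): On the knob's axis (square on the lid, 205 mm from the hinge line, midway along it), 22 mm above the lid's top. On a 48 mm black disc, 5 mm high, stands the yellow wing: a blade 11 mm thick, 48 mm long, its top 14 mm above this point. At joint 0 the blade lies along the carrier's y. The point's y axis runs along the blade, away from its red mark; z along the axis.
- wing_mark (a point): Centre of the red mark on top of the blade, 16 mm from the axis, on the tongue's side.
- seal_frame: The carrier's front frame with the rail and rubber seal; its origin and axes are the carrier's and do not tell the rail's height. The seal lies 245 mm from the hinge line. It pushes back 1 N at first touch and 2.8 N more per mm; about 12 N on it (4 mm) lets the tongue pass under the rail, over 22 N is too much. A push on the knob must be 1.2 times the wanted seal force: 16 to 20 N there is right.
- bottle1: White bottle with a blue band, 40 mm across, 115 mm high, 0.12 kg; origin at the centre of its foot. To be left standing.
- bottle2: As bottle1.
- bottle3: As bottle1.
- tongue_tip (a point): Tip of the steel tongue, at mid thickness. The tongue turns with the knob, under the red-marked half of the blade: it reaches 40 mm from the axis, is 14 mm wide and 5 mm thick, its top 18 mm below the lid's underside. Butting on the rail's edge, it and the seal together must stay below 22 N (10 N on it are about 0.3 N m on the knob).
- rail_nominal (a point): Fixed point on the carrier: middle of the rail's inner lower edge if the rail stood at nominal height. The rail is a 10 mm thick inward flange, its inner edge 25 mm in front of the knob's axis. It is set by hand: the true rail, with the seal on it, stands up to 6 mm higher or lower; this is not measured.

How it is judged:
By the outcome, as a careful person would: the job done as asked, in the order asked, and still so for the second after the job is handed in, with the robot touching nothing.
It also fails if it takes over 56 s, if anything falls off the work surface, if the arm or the gripper's body presses on something with over 40 N, if the wrist force passes 120 N, or if a joint passes its speed limit or range.

## Working session

There is one attempt and no reset: what is moved stays moved. The work goes in short steps, Python scripts to look and compute and a tool call to move; the robot and the scene stay as the last step left them, time stands still between calls to the robot, and variables do not carry over. Pictures are saved under pics/ and viewed, and the job is handed in when it is done.

Besides the shell and the picture viewer there is one more tool, called after "Request:" by a JSON object that holds its "method" and its "body". move_arm: Moves the arm, as the interface text tells. Its arguments: {"type":"object","properties":{"targets":{"type":"array","items":{"type":"number"}},"squeeze":{"type":"number"}},"required":["targets"]}

```bash
mkdir -p pics; ls; cat > look.py <<'E'
from rig import r
import cv2, sys
def snap(n,f):
    p=r.grab_frame(n); cv2.imwrite('pics/'+f,p['img']); return p
E
python3 - <<'E'
from look import *
s=r.sense(); print(s, r.grip_point_offset)
a=snap('scene','s0.png'); b=snap('top','t0.png')
for p in (a,b):
    for t in ['carrier','lid_hinge','lid_edge','wing_grip','wing_mark','bottle1','tongue_tip','rail_nominal']:
        try: print(t,[(round(d['conf'],2),[round(float(v)) for v in d['position']]) for d in r.mark_of(p,t)][:4])
        except Exception as e: print(t,e)
E
```

```text
pics
{'clock': 0.0, 'qpos': array([-1.28440224e+00,  3.53661549e-01,  1.63414089e+00, -6.16388043e-06,
        1.15518997e+00, -2.39776437e-03]), 'qvel': array([-0.00089033,  0.00176368, -0.00045426, -0.00023577, -0.0006653 ,
        0.00199482]), 'joint_efforts': array([ 7.90316280e-04, -6.05234957e+01, -3.42065299e+01,  7.03938582e-06,
        9.42388811e-03,  3.99236868e-06]), 'eef_pos': array([ 177.86100456, -598.65987681,  230.550419  ]), 'tcp_rot': array([-3.14019289e+00,  2.27937420e-06,  2.88794343e-01]), 'contact_force': array([-0.15797053,  0.28303027, -0.41615247]), 'wrist_torque': array([ 0.01478067, -0.00334528, -0.03885566]), 'opening': 0.9957551855543335} 18.700000000000003
carrier [(0.86, [571, 43, 1]), (0.66, [526, 28, 275])]
lid_hinge [(0.91, [692, 36, 155])]
lid_edge [(0.9, [463, 47, 270])]
wing_grip [(0.62, [464, 45, 265]), (0.55, [522, 44, 262])]
wing_mark [(0.8, [525, 28, 277])]
bottle1 [(0.94, [665, -178, -1]), (0.75, [522, -209, 1]), (0.56, [659, 268, 3])]
tongue_tip []
rail_nominal []
carrier [(0.3, [662, 268, 2])]
lid_hinge [(0.86, [697, 38, 151])]
lid_edge [(0.87, [463, 45, 264]), (0.61, [664, -179, -4])]
wing_grip [(0.75, [524, 42, 265])]
wing_mark [(0.63, [529, 28, 280])]
bottle1 [(0.84, [666, -178, -1]), (0.77, [662, 268, 2]), (0.62, [521, -205, 4])]
tongue_tip [(0.93, [495, 3, 220])]
rail_nominal [(0.77, [464, 41, 129]), (0.61, [495, 3, 218])]
```

View pics/s0.png

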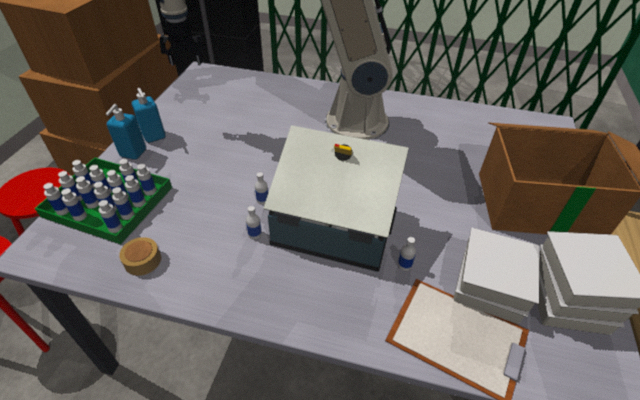

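View pics/t0.png

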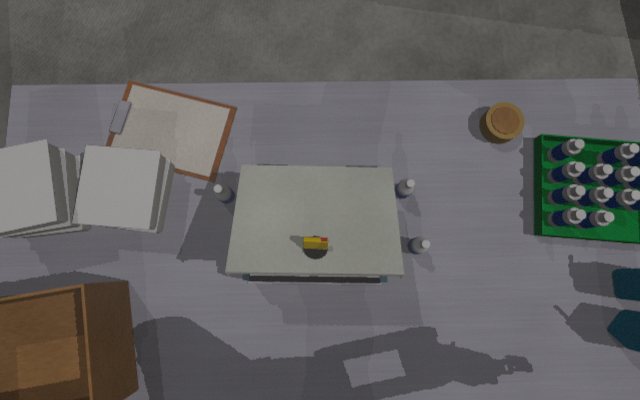

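The top view shows the lid, roughly (228–401, 166–274) px, and the knob at (316, 243) with its red mark to the right (−y). The bottles are at (222, 193), (405, 187) and (419, 245). The networks agree on this, and the lid angle comes out at about 0.43. Next I'll work out the first move, which is to push the plate beside the knob with shut fingers.

```bash
cat >> look.py <<'E'
import numpy as np
def shift(target,cur=None,yaw=None):
    s=r.sense()
    cur=s['eef_pos'] if cur is None else np.array(cur); yaw=s['tcp_rot'][2] if yaw is None else yaw
    d=np.array(target)-cur
    return np.round(np.array([d[0]*np.cos(yaw)+d[1]*np.sin(yaw), d[0]*np.sin(yaw)-d[1]*np.cos(yaw), -d[2]])/10,2)
def st():
    s=r.sense(); print(round(s['clock'],2),'pos',s['eef_pos'].round(1),'rot',s['tcp_rot'].round(3),'F',s['contact_force'].round(1),'T',s['wrist_torque'].round(2),'op',round(s['opening'],3),'q',s['qpos'].round(2))
E
python3 - <<'E'
from look import *
print(shift((482,-17,330),(178,-599.1,231.3)))
E
```

```text
[ 45.72 -47.14  -9.87]
```

Request:
{"method": "move_arm", "body": {"targets": [-1, 0, 0, -9.9, 0, -1, 4.5, -4.7, -9.9, -8, -1, 9, -9.4, -9.9, -16, -1, 13.5, -14.1, -9.9, -24, -1, 18, -18.8, -9.9, -32, -1, 22.5, -23.5, -9.9, -40, -1, 27, -28.2, -9.9, -48, -1, 31.5, -32.9, -9.9, -56, -1, 36, -37.6, -9.9, -64, -1, 45.7, -47.1, -9.9, -71]}}

```text
clock: 1.9
eef_pos: [379.7, -207.5, 330.2]
tcp_rot: [3.141, 0.0, 1.533]
contact_force: [1.1, -1.4, -0.3]
opening: 0.001
```

```bash
python3 - <<'E'
from look import *
st(); print(shift((482,-17,330)))
E
```

```text
1.9 pos [ 379.7 -207.5  330.2] rot [3.141 0.    1.533] F [ 1.1 -1.4 -0.3] T [-0.06 -0.05 -0.01] op 0.001 q [-0.5  -0.05  1.89  0.    1.3  -0.47]
[19.42  9.5   0.02]
```

Request:
{"method": "move_arm", "body": {"targets": [-1, 4.8, 2.4, 0, 0, -1, 9.7, 4.7, 0, 0, -1, 14.5, 7.1, 0, 0, -1, 19.4, 9.5, 0, 0, -1, 19.4, 9.5, 0, 0, -1, 19.4, 9.5, 2.5, 0, -1, 19.4, 9.5, 5, 0, -1, 19.4, 9.5, 6, 0]}}

```text
clock: 2.7
eef_pos: [481.4, -19.2, 267.9]
tcp_rot: [-3.139, -0.0, 1.529]
contact_force: [-0.9, -0.4, -0.7]
opening: -0.0
```

```bash
python3 - <<'E'
from look import *
st(); a=snap('scene','s1.png'); b=snap('top','t1.png'); snap('wrist','w1.png')
E
```

```text
2.7 pos [481.4 -19.2 267.9] rot [-3.139 -0.     1.529] F [-0.9 -0.4 -0.7] T [-0.03  0.06  0.02] op -0.0 q [-0.04  0.09  1.89  0.    1.17 -0.  ]
```

View pics/w1.png

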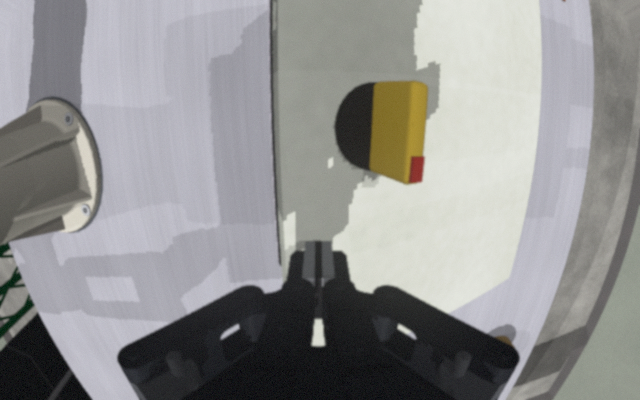

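The wrist view shows the shut fingers at about (318, 270) px, inside the lid's front edge (x≈277 px) and clear of the knob at (400, 130). Pressing the lid down now.

Request:
{"method": "move_arm", "body": {"targets": [-1, 0, 0, 1, 0, -1, 0, 0, 2, 0, -1, 0, 0, 3, 0, -1, 0, 0, 4, 0, -1, 0, 0, 5, 0, -1, 0, 0, 6, 0, -1, 0, 0, 7, 0, -1, 0, 0, 8, 0, -1, 0, 0, 8.4, 0]}}

```text
clock: 3.75
eef_pos: [482.0, -19.6, 184.5]
tcp_rot: [-3.14, 0.0, 1.528]
contact_force: [0.4, -0.5, 1.1]
opening: 0.002
```

```bash
python3 - <<'E'
from look import *
st(); b=snap('top','t2.png')
E
```

```text
3.75 pos [482.  -19.6 184.5] rot [-3.14   0.     1.528] F [ 0.4 -0.5  1.1] T [-0.01  0.1  -0.05] op 0.002 q [-0.04  0.19  1.98 -0.    0.98 -0.  ]
```

View pics/t2.png

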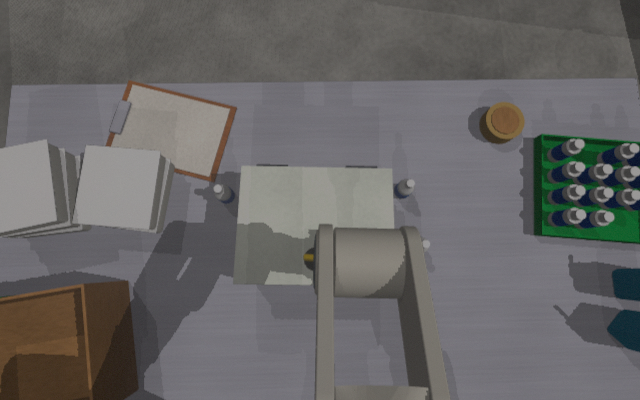

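The lid has swung down and its front edge is now at row 284. I'll continue slowly and watch for the seal.

Request:
{"method": "move_arm", "body": {"targets": [-1, 0, 0, 0.5, 0, -1, 0, 0, 1.0, 0, -1, 0, 0, 1.3, 0, -1, 0, 0, 1.4, 0, -1, 0, 0, 1.5, 0]}}

```text
clock: 4.3
eef_pos: [482.6, -19.6, 170.8]
tcp_rot: [3.141, 0.0, 1.528]
contact_force: [-0.4, -0.1, 0.5]
opening: 0.001
```

Request:
{"method": "move_arm", "body": {"targets": [-1, 0, 0, 0.1, 0, -1, 0, 0, 0.2, 0, -1, 0, 0, 0.3, 0]}}

```text
clock: 4.6
eef_pos: [482.5, -19.6, 167.8]
tcp_rot: [3.141, -0.0, 1.528]
contact_force: [0.5, -0.4, 0.0]
opening: 0.003
```

Request:
{"method": "move_arm", "body": {"targets": [-1, 0, 0, 0.1, 0, -1, 0, 0, 0.2, 0, -1, 0, 0, 0.2, 0]}}

```text
clock: 4.9
eef_pos: [482.5, -19.6, 165.7]
tcp_rot: [-3.142, -0.0, 1.528]
contact_force: [0.5, 0.4, -0.5]
opening: -0.002
```

Request:
{"method": "move_arm", "body": {"targets": [-1, 0, 0, 0.1, 0, -1, 0, 0, 0.2, 0, -1, 0, 0, 0.2, 0]}}

```text
clock: 5.2
eef_pos: [482.5, -19.6, 163.9]
tcp_rot: [-3.142, 0.0, 1.528]
contact_force: [-1.5, 0.4, 2.6]
opening: -0.005
```

Request:
{"method": "move_arm", "body": {"targets": [-1, 0, 0, -3, 0, 0, 0, 0, -7, 0, 1, 0, 0, -12, 0, 1, 3.2, 1.0, -12, 0, 1, 6.3, 1.0, -12, 0, 1, 6.3, 1.0, -12, 0]}}

```text
clock: 5.8
eef_pos: [495.6, 45.4, 284.1]
tcp_rot: [3.141, -0.001, 1.53]
contact_force: [-0.2, -0.8, -0.2]
opening: 0.843
```

```bash
python3 - <<'E'
from look import *
st(); a=snap('scene','s3.png'); w=snap('wrist','w3.png')
for p in (a,w):
    for t in ['lid_edge','wing_grip','wing_mark','lid_hinge']:
        print(t,[(round(d['conf'],2),[round(float(v),1) for v in d['position']]) for d in r.mark_of(p,t)][:3])
st()
E
```

```text
5.8 pos [495.6  45.4 284.1] rot [ 3.141e+00 -1.000e-03  1.530e+00] F [-0.2 -0.8 -0.2] T [ 0.01 -0.04 -0.  ] op 0.843 q [0.09 0.1  1.84 0.   1.2  0.13]
lid_edge [(0.74, [434.8, 46.4, 164.5])]
wing_grip [(0.79, [493.1, 45.5, 188.4])]
wing_mark [(0.68, [486.4, 27.1, 197.2])]
lid_hinge [(0.89, [691.7, 38.3, 154.5])]
lid_edge [(0.94, [438.8, 47.5, 169.0]), (0.63, [463.9, 42.0, 128.1])]
wing_grip [(0.87, [491.0, 46.5, 183.0])]
wing_mark [(0.7, [493.3, 28.6, 201.5])]
lid_hinge [(0.76, [696.4, 37.6, 150.0])]
6.3 pos [495.2  42.4 283.7] rot [-3.141  0.     1.527] F [-0.4  0.7 -0. ] T [ 0.04 -0.08 -0.01] op 0.998 q [ 0.08  0.1   1.84 -0.    1.2   0.13]
```

View pics/w3.png

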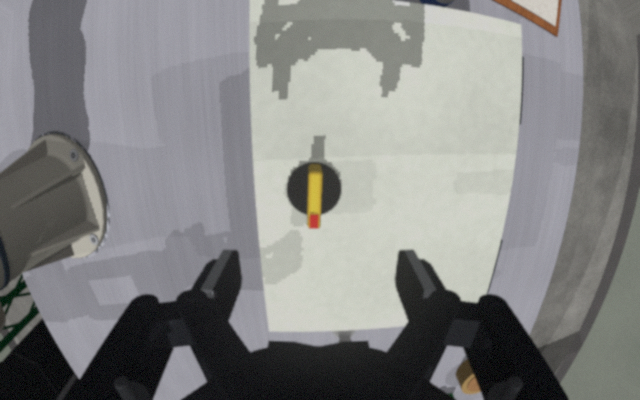

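View pics/s3.png

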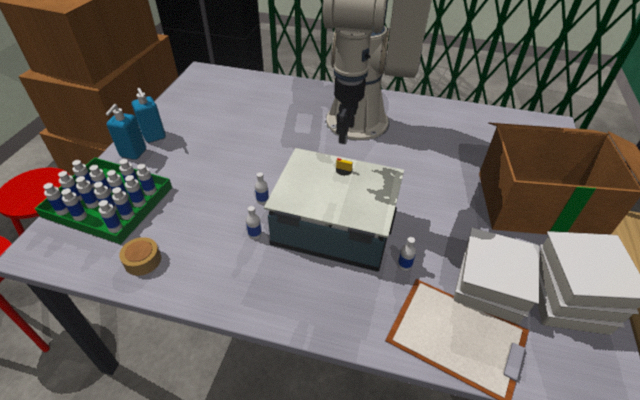

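The wrist view shows the lid level, with the blade vertical in the image at (315, 188) and its red end at (314, 221). I'll measure the blade's direction and centre by back-projecting its top face.

```bash
python3 - <<'E'
from look import *
w=r.grab_frame('wrist'); im=w['img'].astype(int); K=w['K']; M=w['world_to_cam']
sub=np.zeros(im.shape[:2],bool); sub[150:245,280:350]=1
b,g,rr=im[...,0],im[...,1],im[...,2]
yel=sub&(rr>120)&(g>90)&(b<90); red=sub&(rr>120)&(g<80)&(b<80)
def bp(u,v,z):
    x=(u-K[0,2])/K[0,0]; y=(v-K[1,2])/K[1,1]; th=np.hypot(x,y)
    d=np.array([x/th*np.sin(th),y/th*np.sin(th),np.cos(th)])
    R=M[:3,:3]; c=-R.T@M[:3,3]; D=R.T@d
    return c+D*(z-c[2])/D[2]
v,u=np.nonzero(yel|red); print(len(u),u.min(),u.max(),v.min(),v.max())
P=np.array([bp(a,c,199.) for a,c in zip(u,v)])[:,:2]
rect=cv2.minAreaRect(P.astype(np.float32)); print('rect',rect)
print('box',cv2.boxPoints(rect).round(1))
v,u=np.nonzero(red); print('red',np.array([bp(a,c,199.) for a,c in zip(u,v)])[:,:2].mean(0))
e=np.linalg.svd(P-P.mean(0))[2][0] if len(P)<3000 else 0; print('mean',P.mean(0),'axis angle',np.arctan2(*(e*np.sign(-e[1]))[::-1]))
# lid edges: front and back edge direction
for row in (60,120,250,300):
    L=im[row].sum(1); 
    print(row,[ (c) for c in range(200,600) if abs(L[c+2]-L[c-2])>150][:12])
st()
E
```

```text
719 307 321 169 225
rect ((494.0920104980469, 46.56366729736328), (45.98951721191406, 10.43341064453125), 85.28092956542969)
box [[487.   24.1]
 [497.4  23.2]
 [501.2  69.1]
 [490.8  69.9]]
red [492.99546632  29.36859691]
mean [494.24684941  48.21725007] axis angle -1.6473440225105513
60 [386, 387, 424, 425, 426, 520, 521, 522]
120 [251, 518, 519]
250 [497, 498]
300 [227, 228, 229, 230, 231, 405, 406, 407, 408, 409, 467, 468]
6.35 pos [495.2  42.5 283.8] rot [-3.142  0.     1.527] F [ 0.1  0.7 -0.3] T [ 0.01 -0.02  0.04] op 0.998 q [ 0.08  0.1   1.84 -0.    1.2   0.13]
```

```bash
python3 - <<'E'
from look import *
print(shift((494,46,174)))
E
```

```text
[ 0.34 -0.13 10.98]
```

Request:
{"method": "move_arm", "body": {"targets": [1, 0.3, -0.1, 3, 2, 1, 0.3, -0.1, 6, 2, 1, 0.3, -0.1, 9, 2, 1, 0.3, -0.1, 11, 2, 1, 0.3, -0.1, 11, 2, 0, 0.3, -0.1, 11, 2, -0.5, 0.3, -0.1, 11, 2], "squeeze": 40}}

```text
clock: 7.05
eef_pos: [495.3, 46.0, 175.1]
tcp_rot: [3.14, -0.0, 1.493]
contact_force: [0.1, -0.2, 0.2]
opening: 0.693
```

```bash
python3 - <<'E'
from look import *
st(); snap('wrist','w4.png')
E
```

```text
7.05 pos [495.3  46.  175.1] rot [ 3.14  -0.     1.493] F [ 0.1 -0.2  0.2] T [-0.   -0.04 -0.04] op 0.693 q [0.09 0.22 1.96 0.   0.96 0.17]
```

View pics/w4.png

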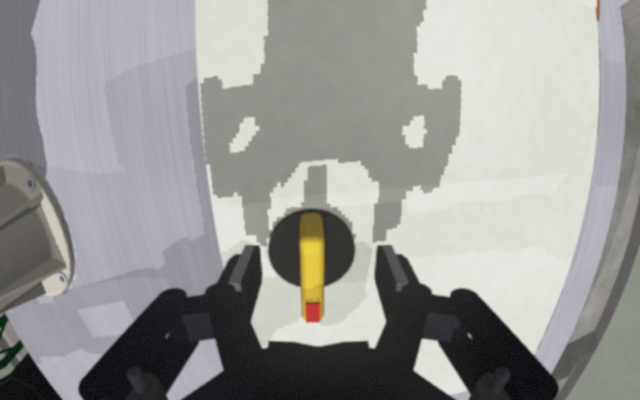

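The blade, at column 313, sits between the fingers with their midpoint at about 318. Now closing on it.

Request:
{"method": "move_arm", "body": {"targets": [-0.4, 0, -0.1, 0, 0, -0.6, 0, -0.1, 0, 0, -0.8, 0, -0.1, 0, 0, -1, 0, -0.1, 0, 0, -1, 0, -0.1, 0, 0], "squeeze": 40}}

```text
clock: 7.6
eef_pos: [492.1, 46.1, 173.9]
tcp_rot: [-3.139, -0.0, 1.493]
contact_force: [-6.0, 2.0, 5.6]
opening: 0.12
```

```bash
python3 - <<'E'
from look import *
st()
E
```

```text
7.6 pos [492.1  46.1 173.9] rot [-3.139 -0.     1.493] F [-6.   2.   5.6] T [ 0.22  1.31 -0.03] op 0.12 q [0.09 0.22 1.96 0.   0.96 0.17]
```

Request:
{"method": "move_arm", "body": {"targets": [-1, 0, -0.1, 0, 0, -1, 0, -0.2, 0, 0, -1, 0, -0.2, 0, 0]}}

```text
clock: 7.9
eef_pos: [492.0, 46.1, 174.1]
tcp_rot: [3.14, -0.0, 1.493]
contact_force: [1.9, -0.4, 0.2]
opening: 0.119
```

```bash
python3 - <<'E'
from look import *
st();r.grab_frame('wrist');st()
E
```

```text
7.9 pos [492.   46.1 174.1] rot [ 3.14  -0.     1.493] F [ 1.9 -0.4  0.2] T [ 0.03  0.06 -0.03] op 0.119 q [ 0.09  0.22  1.97 -0.    0.96  0.17]
7.95 pos [491.9  46.1 174. ] rot [ 3.14  -0.     1.493] F [1.8 0.  1.2] T [ 0.02  0.01 -0.05] op 0.126 q [ 0.09  0.22  1.97 -0.    0.96  0.17]
```

Request:
{"method": "move_arm", "body": {"targets": [-1, 0, 0, 0.1, 0, -1, 0, 0, 0.2, 0, -1, 0, 0, 0.2, 0], "squeeze": 60}}

```text
clock: 8.25
eef_pos: [491.8, 46.2, 172.5]
tcp_rot: [3.141, -0.0, 1.493]
contact_force: [-1.5, -0.2, 8.0]
opening: 0.117
```

Request:
{"method": "move_arm", "body": {"targets": [-1, 0, 0, 0.1, 0, -1, 0, 0, 0.1, 0]}}

```text
clock: 8.45
eef_pos: [491.8, 46.2, 171.7]
tcp_rot: [3.141, -0.0, 1.493]
contact_force: [-1.8, -0.3, 10.3]
opening: 0.112
```

Request:
{"method": "move_arm", "body": {"targets": [-1, 0, 0, 0.1, 0, -1, 0, 0, 0.1, 0]}}

```text
clock: 8.65
eef_pos: [491.7, 46.2, 171.0]
tcp_rot: [3.141, -0.0, 1.493]
contact_force: [-3.6, -1.1, 14.6]
opening: 0.115
```

Request:
{"method": "move_arm", "body": {"targets": [-1, 0, -0.05, 0.05, 0, -1, 0, -0.05, 0.1, 0, -1, 0, -0.05, 0.1, 0]}}

```text
clock: 8.95
eef_pos: [491.7, 46.2, 170.5]
tcp_rot: [3.14, -0.0, 1.493]
contact_force: [-3.3, -0.7, 18.0]
opening: 0.118
```

```bash
python3 - <<'E'
from look import *
st();r.grab_frame('wrist');st()
E
```

```text
8.95 pos [491.7  46.2 170.5] rot [ 3.14  -0.     1.493] F [-3.3 -0.7 18. ] T [-0.2   0.73 -0.02] op 0.118 q [ 0.09  0.22  1.97 -0.    0.95  0.17]
9.0 pos [491.7  46.2 170.5] rot [ 3.14  -0.     1.493] F [-4.  -0.6 19.1] T [-0.15  0.76 -0.04] op 0.114 q [ 0.09  0.22  1.97 -0.    0.95  0.17]
```

Request:
{"method": "move_arm", "body": {"targets": [-1, 0, 0, 0, 5, -1, 0, 0, 0, 10, -1, 0, 0, 0, 15, -1, 0, 0, 0, 20, -1, 0, 0, 0, 20]}}

```text
clock: 9.5
eef_pos: [492.0, 46.0, 170.5]
tcp_rot: [3.139, -0.001, 1.141]
contact_force: [-2.4, -1.0, 17.1]
opening: 0.114
```

```bash
python3 - <<'E'
from look import *
st()
E
```

```text
9.5 pos [492.   46.  170.5] rot [ 3.139e+00 -1.000e-03  1.141e+00] F [-2.4 -1.  17.1] T [-0.39  0.5  -0.09] op 0.114 q [ 0.09  0.22  1.97 -0.    0.95  0.52]
```

Request:
{"method": "move_arm", "body": {"targets": [-1, 0, 0, 0, 3, -1, 0, 0, 0, 6, -1, 0, 0, 0, 6]}}

```text
clock: 9.8
eef_pos: [492.1, 45.9, 170.5]
tcp_rot: [3.139, -0.001, 1.038]
contact_force: [-3.0, -2.8, 17.3]
opening: 0.114
```

```bash
python3 - <<'E'
from look import *
st()
E
```

```text
9.8 pos [492.1  45.9 170.5] rot [ 3.139e+00 -1.000e-03  1.038e+00] F [-3.  -2.8 17.3] T [-0.42  0.42 -0.08] op 0.114 q [ 0.09  0.22  1.97 -0.    0.95  0.62]
```

Request:
{"method": "move_arm", "body": {"targets": [-1, 0, 0, 0, 2, -1, 0, 0, 0, 4, -1, 0, 0, 0, 4]}}

```text
clock: 10.1
eef_pos: [492.1, 45.9, 170.5]
tcp_rot: [3.139, -0.001, 0.969]
contact_force: [-2.1, -2.1, 17.3]
opening: 0.117
```

```bash
python3 - <<'E'
from look import *
st()
E
```

```text
10.1 pos [492.1  45.9 170.5] rot [ 3.139e+00 -1.000e-03  9.690e-01] F [-2.1 -2.1 17.3] T [-0.57  0.42 -0.04] op 0.117 q [ 0.09  0.22  1.97 -0.    0.95  0.69]
```

Request:
{"method": "move_arm", "body": {"targets": [-1, 0, 0, 0, 3, -1, 0, 0, 0, 6, -1, 0, 0, 0, 6]}}

```text
clock: 10.4
eef_pos: [492.2, 45.8, 170.5]
tcp_rot: [3.139, -0.002, 0.863]
contact_force: [-1.2, -2.3, 17.7]
opening: 0.113
```

```bash
python3 - <<'E'
from look import *
st()
E
```

```text
10.4 pos [492.2  45.8 170.5] rot [ 3.139e+00 -2.000e-03  8.630e-01] F [-1.2 -2.3 17.7] T [-0.67  0.36 -0.07] op 0.113 q [ 0.09  0.22  1.97 -0.    0.95  0.8 ]
```

Request:
{"method": "move_arm", "body": {"targets": [-1, 0, 0, 0, 4, -1, 0, 0, 0, 8, -1, 0, 0, 0, 8]}}

```text
clock: 10.7
eef_pos: [492.3, 45.7, 170.5]
tcp_rot: [3.139, -0.002, 0.723]
contact_force: [-0.5, -4.1, 17.0]
opening: 0.116
```

```bash
python3 - <<'E'
from look import *
st()
E
```

```text
10.7 pos [492.3  45.7 170.5] rot [ 3.139e+00 -2.000e-03  7.230e-01] F [-0.5 -4.1 17. ] T [-0.76  0.37 -0.04] op 0.116 q [ 0.09  0.22  1.97 -0.    0.95  0.94]
```

Request:
{"method": "move_arm", "body": {"targets": [-1, 0, 0, 0, 6, -1, 0, 0, 0, 12, -1, 0, 0, 0, 18, -1, 0, 0, 0, 24, -1, 0, 0, 0, 30, -1, 0, 0, 0, 36, -1, 0, 0, 0, 40, -1, 0, 0, 0, 40]}}

```text
clock: 11.5
eef_pos: [492.4, 45.0, 170.5]
tcp_rot: [3.139, -0.003, 0.025]
contact_force: [-0.1, -8.3, 16.1]
opening: 0.113
```

```bash
python3 - <<'E'
from look import *
st()
E
```

```text
11.5 pos [492.4  45.  170.5] rot [ 3.139e+00 -3.000e-03  2.500e-02] F [-0.1 -8.3 16.1] T [-1.56  0.33 -0.06] op 0.113 q [ 0.09  0.22  1.97 -0.    0.95  1.64]
```

Request:
{"method": "move_arm", "body": {"targets": [-1, 0, 0.2, 0, 2, -1, 0, 0.2, 0, 4, -1, 0, 0.2, 0, 4]}}

```text
clock: 11.8
eef_pos: [492.4, 44.7, 170.5]
tcp_rot: [-3.14, -0.003, -0.044]
contact_force: [-1.1, 3.6, 15.7]
opening: 0.118
```

```bash
python3 - <<'E'
from look import *
st()
E
```

```text
11.8 pos [492.4  44.7 170.5] rot [-3.14e+00 -3.00e-03 -4.40e-02] F [-1.1  3.6 15.7] T [ 0.2   0.51 -0.06] op 0.118 q [0.09 0.22 1.97 0.   0.95 1.7 ]
```

Request:
{"method": "move_arm", "body": {"targets": [-1, 0, 0, 0, 1, -1, 0, 0, 0, 2, -1, 0, 0, 0, 2]}}

```text
clock: 12.1
eef_pos: [492.3, 44.7, 170.5]
tcp_rot: [-3.141, -0.003, -0.078]
contact_force: [-1.3, 2.4, 16.7]
opening: 0.115
```

```bash
python3 - <<'E'
from look import *
st()
E
```

```text
12.1 pos [492.3  44.7 170.5] rot [-3.141e+00 -3.000e-03 -7.800e-02] F [-1.3  2.4 16.7] T [0.1  0.54 0.26] op 0.115 q [0.09 0.22 1.97 0.   0.95 1.74]
```

The wrist torque jumped to 0.26 N m after 1.57 rad of turn, so the knob is at its stop. Next I'll relieve the torque, ease off the press and let go.

Request:
{"method": "move_arm", "body": {"targets": [-1, 0, 0, 0, -1, -1, 0, 0, -0.1, -1, -1, 0, 0, -0.2, -1, -1, 0, 0, -0.3, -1, -1, 0, 0, -0.3, -1]}}

```text
clock: 12.6
eef_pos: [492.5, 44.7, 172.7]
tcp_rot: [-3.141, -0.003, -0.06]
contact_force: [3.7, 3.0, 6.1]
opening: 0.115
```

```bash
python3 - <<'E'
from look import *
st()
E
```

```text
12.6 pos [492.5  44.7 172.7] rot [-3.141e+00 -3.000e-03 -6.000e-02] F [3.7 3.  6.1] T [ 0.27 -0.07  0.02] op 0.115 q [0.09 0.22 1.97 0.   0.95 1.72]
```

Request:
{"method": "move_arm", "body": {"targets": [-1, 0, 0, -0.1, 0, -1, 0, 0, -0.15, 0, -1, 0, 0, -0.15, 0]}}

```text
clock: 12.9
eef_pos: [492.3, 44.7, 172.9]
tcp_rot: [-3.141, -0.003, -0.06]
contact_force: [8.8, 3.3, -9.1]
opening: 0.115
```

```bash
python3 - <<'E'
from look import *
st();r.grab_frame('wrist');st()
E
```

```text
12.9 pos [492.3  44.7 172.9] rot [-3.141e+00 -3.000e-03 -6.000e-02] F [ 8.8  3.3 -9.1] T [ 0.24 -1.1   0.07] op 0.115 q [0.09 0.22 1.97 0.   0.95 1.72]
12.95 pos [492.3  44.7 172.9] rot [-3.141e+00 -3.000e-03 -6.000e-02] F [ 8.9  4.1 -8.6] T [ 0.28 -1.1   0.03] op 0.113 q [0.09 0.22 1.97 0.   0.95 1.72]
```

Raising the tool 1.5 mm moved the lid only 0.2 mm while the force swung to −9 N, so the tongue is holding it. I'll take the pull off and release.

Request:
{"method": "move_arm", "body": {"targets": [-1, -0.15, 0.1, 0.08, 0, -1, -0.15, 0.1, 0.08, 0, -0.6, -0.15, 0.1, 0.08, 0, 0, -0.15, 0.1, 0.08, 0, 0, -0.15, 0.1, 0.08, 0, 0, -0.15, 0.1, -1, 0, 0, -0.15, 0.1, -4, 0, 0, -0.15, 0.1, -8, 0, 0, -0.15, 0.1, -12, 0]}}

```text
clock: 13.85
eef_pos: [488.8, 43.1, 295.2]
tcp_rot: [3.141, 0.001, -0.06]
contact_force: [1.5, 0.2, -1.2]
opening: 0.502
```

```bash
python3 - <<'E'
from look import *
st(); w=snap('wrist','w5.png')
for t in ['lid_edge','wing_grip','wing_mark']:
    print(t,[(round(d['conf'],2),[round(float(v),1) for v in d['position']]) for d in r.mark_of(w,t)][:2])
E
```

```text
13.85 pos [488.8  43.1 295.2] rot [ 3.141e+00  1.000e-03 -6.000e-02] F [ 1.5  0.2 -1.2] T [-0.03 -0.04  0.  ] op 0.502 q [ 0.09  0.08  1.84 -0.    1.23  1.72]
lid_edge [(0.95, [436.5, 46.3, 166.0])]
wing_grip [(0.92, [493.0, 45.8, 184.2])]
wing_mark [(0.75, [479.1, 46.9, 203.1]), (0.68, [520.7, -203.3, 1.3])]
```

View pics/w5.png

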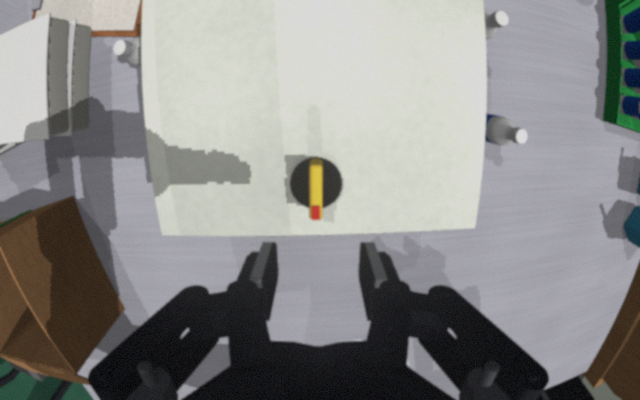

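The red mark at (316, 213) now points to the front edge, and the bottles at (123, 48), (498, 18) and (508, 130) are standing. The gripper is clear, so I'm handing in.

```bash
python3 - <<'E'
from look import *
print(r.sign_off()); st()
E
```

```text
the job is handed in; nothing more can be done
None
the job is handed in; nothing more can be done
```

The carrier is closed and latched, and I handed the job in at about 14 s. No check failed or disagreed.

- **Closing:** I swung the lid down with shut fingers on the plate beside the knob. I then gripped the wing and pressed it to about 17–19 N on the knob, which I reckon is about 14–15 N on the seal. I held that press while turning the knob clockwise. The tongue did not catch on the rail, and the stop came after 1.57 rad of turn, with a jump in torque to about 0.26 N m.
- **Latch check:** With the press eased off, the lid came up about 2 mm and then held against an upward pull of about 9 N. So the tongue is behind the rail.
- **Final picture:** After letting go, the red mark points to the front, all three bottles are standing and the gripper is clear of everything.
- **Lid angle:** I did not measure it directly; from the height of the gripped knob I put it at about 0.02, below the 0.032 limit.

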